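# Press the border home and hold the puzzle board's bar back

### The arm

A 7-joint arm with a two-finger parallel gripper is mounted at the origin on the work surface. World frame = base frame: x ahead of the robot, y to its left, z up, the work surface at z = 0. Lengths are in mm, angles in rad, forces in N, time in s.
With the tool pointing down it reaches from about 425 to 825 mm from the base axis. Payload 3.6 kg.
Tool frame: the origin (TCP) lies at the very end of the fingers, on their centre line; the grasp point (between the pads) lies 19 mm behind it; z points along the fingers, y is the line along which they close (so a half turn about z gives the same grasp; the last joint's range is limited). The gripper opens to 93 mm and grips with 3 to 60 N. Pads are 15 mm wide; open, the fingers measure 128 mm over their backs; the gripper's body (75 mm by 188 mm) begins 65 mm behind the grasp point.
Start: joints at [-1.286, 0.615, -0.013, 1.423, 0.008, 1.103, -0.04], TCP at [199.368, 618.639, 218.64] pointing down, gripper open.
Joint ranges: [-3.12, 3.12], [-0.3, 2.06], [-1.34, 1.32], [0.26, 2.42], [-1.36, 4.5], [0.01, 1.98], [-2.84, 2.84]. Speed limits (rad/s): [2.79, 2.79, 3.14, 3.14, 3.14, 3.14, 3.14].

### API

Orientations are given as a unit quaternion [w, x, y, z].
In Python, from workcell import robot gives the robot as it stands. The module is installed in compiled form; this text tells all that it offers.
- The arm moves only by the shell command python3 -m creep 'ROWS' [FORCE]. ROWS is JSON, a list of rows, each an object of numbers: "ax", "ay", "az": the turn, a rotation vector about the world's x, y, z in rad; "x", "y", "z": the shift along the world's x, y, z in cm; "claw": the closure, from 0 (fully open) to 1 (shut). A call has 1 to 12 rows; each row shifts and turns the commanded pose from where the row before left it; what a row does not reach is not made up. A row lasts 1/10 s, in which the tool goes at most 50 mm and 8.59 degrees, less where a joint would pass 70% of its speed; a pose out of reach is approached as far as the arm can. A call is refused whole if a number of a shift passes 5 or a number of a turn 0.15, either way. A call with a gripper value outside its range is refused whole. The fingers move at their own pace and stop on an object; FORCE is the grip in N (left out, the last holds). Time passes only in rows, so rows that do not move let the fingers close. It gives the time, the measured TCP pose, the force, the opening and the grip force at its end, in the units of the state.
- robot.get_obs(): the state, without advancing time (a new reading comes with each control period).
- robot.camera(name): name is "side" or "top" or "wrist"; returns a dict with "image" (400x640x3 uint8, blue, green, red), "depth" (400x640 float32, mm along the optical axis (not along the pixel's ray), 0 where there is no reading), "mtx" (3x3 intrinsics, pixels), "rvec" (rotation vector, rad) and "tvec" (3), from world to camera coordinates, as OpenCV has them; the wrist camera has in their place "tool_from_camera" (4x4, takes a point from camera to tool coordinates, whose origin is the TCP and whose axes are the flange's). Camera axes: x right, y down, z forward; pixel columns grow to the right and rows downward; lengths in mm; the calibration is good to about 2 mm. A picture is of the moment at which its call begins: read the wrist's pose just before it.
- robot.finish_job(): hands the job in; it is judged then, once.
The state is a dict: "time_s": time; "joint_pos": joint angles; "qvel": joint speeds; "joint_torque": joint torques, N m; "position": TCP position; "orientation": TCP orientation; "wrist_force": force on the tool from outside, world axes, zero at the start; "wrist_torque": the same for the moment, N m; "gripper_width": finger opening in mm; "grip_force": force on a finger pad.
Only numpy, scipy, OpenCV 4.12 (cv2) and the standard library are available. Lean on these libraries where they do the work, as an engineer would, in place of code of your own. Each camera call takes 0.05 s, during which the arm holds its last target. There are 200 camera calls.

### The job

On the wooden jigsaw board, two pieces of the border strip along the back fence still stand proud: first, with the bar still closed, press both down until they are flush with their neighbours. Then take the spring-loaded wooden bar by its upright knob, pull it away from the strip until the steel pointer on its end lines up with the small steel marker on the rail, and finish while still holding it there in the gripper so that the next row can be laid in; do not let go. Leave the loose pieces, the mug and the bottle where they are.

Things in the scene. Friction and masses are not known exactly. Their poses are not given: they have to be found in the camera images.
- board: fixed plywood board 280 (x) x 370 (y) x 12 mm, origin under its centre on the table, x from the bar to the back fence. Tops above the table: fence (x 115 to 140 mm) 30 mm, side rails along x (y +-158 to +-184 mm) 28 mm. Along the fence a strip of five pieces, centres x = 87 mm, y = -100, -50, 0, 50, 100 mm; three are flush, tops 24 mm above the table
- raised_a_top (a point): one of the two pieces of the border strip that stand proud of their neighbours: chunky wooden jigsaw piece with grey face, 48 x 48 mm, 12 mm thick, with a round tab reaching 12 mm into the next place. This point is the centre of its top face; z up. It may be in any of the five places of the strip (50 mm apart)
- raised_b_top (a point): one of the two pieces of the border strip that stand proud of their neighbours: chunky wooden jigsaw piece with grey face, 48 x 48 mm, 12 mm thick, with a round tab reaching 12 mm into the next place. This point is the centre of its top face; z up. It may be in any of the five places of the strip (50 mm apart)
- raised_a (a joint): height in m by which this piece stands proud of its neighbours: starts between 0.009 and 0.0115, 0 = flush and fully down (hard stop, top face 24 mm above the table). It slides straight down with a steady friction of about 5 N and stays where it is left
- raised_b (a joint): height in m by which this piece stands proud of its neighbours: starts between 0.009 and 0.0115, 0 = flush and fully down (hard stop, top face 24 mm above the table). It slides straight down with a steady friction of about 5 N and stays where it is left
- bar (a joint): how far (m) the spring bar is pulled from the strip along the board's -x: 0 = closed, its start; hard stop 0.065. A hidden spring pulls it back: about 4 N at 0, 8 N at 0.05. Wooden bar across the board between the rails, 24 mm (x) x 300 mm (y), top 30 mm above the table
- knob (a point): point on the axis of the bar's upright knob, a plain wooden dowel 24 mm in diameter, standing in the middle of the bar from 30 to 75 mm above the table; this point is 57 mm above the table. Moves with the bar; axes as the board's
- pointer (a point): tip of the bar's pointer: flat steel strip 6 mm wide (x), lying across the -y end of the bar and reaching over the inner edge of the -y rail, 33 mm above the table; the point lies on its centre line. Moves with the bar; axes as the board's
- marker: the mark: fixed steel clip on the board's -y rail, 8 mm (x) x 14 mm (y), 20 mm high; origin at the centre of its underside, axes as the board's. It sits 28 to 50 mm towards the board's -x from the closed bar's pointer; lined up means pointer and clip have the same x in the board's frame
- loose_a: bystander: loose grey-faced wooden jigsaw piece, 48 x 48 x 12 mm with a round tab on its +y side; origin under its centre; starts lying on the front part of the board
- loose_b: bystander: loose grey-faced wooden jigsaw piece, 48 x 48 x 12 mm with a round tab on its +y side; origin under its centre; starts lying on the front part of the board
- loose_c: bystander: loose grey-faced wooden jigsaw piece, 48 x 48 x 12 mm with a round tab on its +y side; origin under its centre; starts on the table beside the board
- loose_d: bystander: loose grey-faced wooden jigsaw piece, 48 x 48 x 12 mm with a round tab on its +y side; origin under its centre; starts on the table beside the board
- mug: bystander: white mug, 80 mm across, 90 mm high, on the table; origin under its centre
- glue: bystander: white bottle, 52 mm across, 150 mm high, on the table; origin under its centre

How it is judged:
By the outcome, as a careful person would: the job done as asked, in the order asked, and still so for the second after the job is handed in, while the arm keeps its last pose, push and grip.
It also fails if it takes over 53 s, if anything falls off the work surface, if the arm or the gripper's body presses on something with over 40 N, if the wrist force passes 120 N, or if a joint passes its speed limit or range.

## Working session

There is one attempt and no reset: what is moved stays moved. The work goes in short steps, Python scripts to look and compute and a shell command to move; the robot and the scene stay as the last step left them, time stands still between calls to the robot, and variables do not carry over. Pictures are saved under pics/ and viewed, at most 10 in all, crops included, and the job is handed in when it is done.

```bash
mkdir -p pics; cat > h.py <<'E'
import numpy as np, cv2
from workcell import robot
def world(c):
    """HxWx3 world points of a fixed camera"""
    K=c["mtx"];d=c["depth"].astype(float);v,u=np.mgrid[:400,:640]
    p=np.stack([(u-K[0,2])/K[0,0]*d,(v-K[1,2])/K[1,1]*d,d],-1)
    R=cv2.Rodrigues(np.array(c["rvec"],float))[0]
    w=(p-np.array(c["tvec"],float).ravel())@R
    w[d==0]=np.nan
    return w
E
python3 - <<'E'
from h import *
o=robot.get_obs();print(o["position"],o["orientation"],o["gripper_width"])
for n in("top","side"):
    c=robot.camera(n);cv2.imwrite(f"pics/{n}0.png",c["image"]);np.save(f"{n}0.npy",world(c))
E
```

```text
[199.1441447  617.93954084 217.49084137] [-1.68465395e-04  1.55203024e-01  9.87881802e-01 -1.24016048e-03] 93.34374319628284
```

View pics/top0.png

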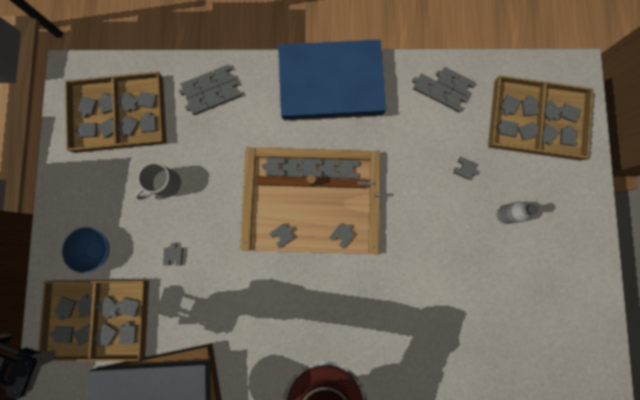

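View pics/side0.png

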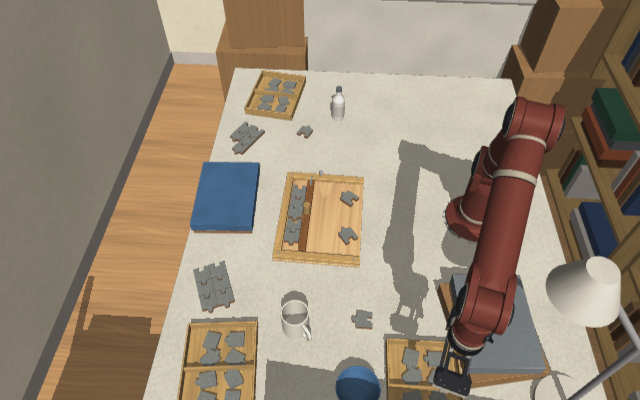

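The top view shows the board at u 243–380, v 148–253. The fence is at the back (v≈152), the bar at v≈182, the knob at (311,180) and the marker at (378,195). Next I'll use depth to get the board pose and the strip heights.

```bash
python3 - <<'E'
from h import *
w=np.load("top0.npy");im=cv2.imread("pics/top0.png")
np.set_printoptions(precision=0,suppress=True,linewidth=250)
z=w[...,2]
print("table z",np.nanmedian(z[260:275,250:380]))
m=np.zeros(z.shape,bool);m[140:262,234:392]=1
b=m&(z>8)&(z<45)
b=cv2.morphologyEx(b.astype(np.uint8),cv2.MORPH_OPEN,np.ones((5,5)))
P=w[b>0][:,:2].astype(np.float32);r=cv2.minAreaRect(P);print("rect",r)
for (u,v) in [(311,180),(300,182),(378,195),(366,183)]: print(u,v,w[v-1:v+2,u-1:u+2].reshape(-1,3).mean(0), w[v,u])
c=im[140:262,234:392];cv2.imwrite("pics/c0.png",cv2.resize(c,None,fx=5,fy=4.9,interpolation=cv2.INTER_CUBIC))
print(z[158:182:2,258:366:4])
E
```

```text
table z -0.17605498684281704
rect ((534.4410400390625, 33.533050537109375), (368.9266662597656, 279.6756896972656), 88.16557312011719)
311 180 [578.  32.  75.] [578.  32.  74.]
300 182 [580.  64.  30.] [580.  63.  34.]
378 195 [ 542. -144.   44.] [ 542. -143.   49.]
366 183 [ 576. -114.   32.] [ 575. -113.   38.]
[[15. 13. 15. 35. 36. 38. 33. 25. 14. 10. 14. 12. 33. 35. 34. 18. 19. 21. 24. 25. 26. 23. 27. 28. 29. 29. 28.]
 [15.  8. 15. 36. 35. 33. 37. 24. 24. 24. 23. 22. 35. 35. 30. 33. 13. 24. 23. 24. 26. 25. 28. 22. 23. 11. 14.]
 [ 8. 11.  9. 35. 35. 33. 35. 23. 26. 24. 25. 22. 34. 36. 35. 34. 11. 26. 23. 26. 24. 22. 23. 25. 23. 22. 14.]
 [ 9. 34. 37. 34. 37. 34. 13. 22. 24. 18. 25. 31. 34. 32. 37. 24. 23. 24. 26. 24. 23. 23. 27. 21. 24. 23. 12.]
 [14. 32. 38. 34. 35. 34. 25. 25. 25. 25. 13. 39. 35. 32. 34. 24. 25. 22. 22. 26. 27. 24. 23. 21. 18. 13. 13.]
 [12. 12. 29. 34. 35. 35. 28. 25. 26. 25. 12. 33. 34. 32. 34. 25. 23. 25. 25. 26. 25. 26. 25. 26. 11. 15. 10.]
 [13. 11. 33. 35. 33. 36. 35. 24. 23. 24. 14. 16. 33. 35. 33. 17. 26. 26. 22. 18. 21. 26. 23. 25. 12. 12. 14.]
 [14. 12. 39. 34. 35. 35. 34. 25. 21. 27. 22. 25. 32. 37. 33. 37. 26. 24. 21. 25. 29. 23. 26. 22. 21. 12. 13.]
 [11. 11. 39. 33. 35. 36. 31. 27. 22. 21. 24. 21. 36. 72. 34. 34. 22. 23. 22. 22. 21. 26. 25. 22. 27. 11. 11.]
 [28. 35. 27. 32. 28. 30. 28. 29. 34. 17. 20. 19. 24. 72. 72. 27. 21. 21. 25. 25. 24. 22. 25. 23. 21. 12. 12.]
 [30. 26. 33. 29. 29. 30. 30. 31. 32. 30. 27. 27. 28. 76. 75. 31. 30. 27. 31. 30. 30. 31. 30. 30. 30. 28.  7.]
 [30. 32. 31. 31. 32. 28. 30. 30. 32. 33. 31. 27. 31. 77. 74. 31. 31. 32. 32. 30. 32. 31. 33. 27. 29. 29. 33.]]
```

View pics/c0.png

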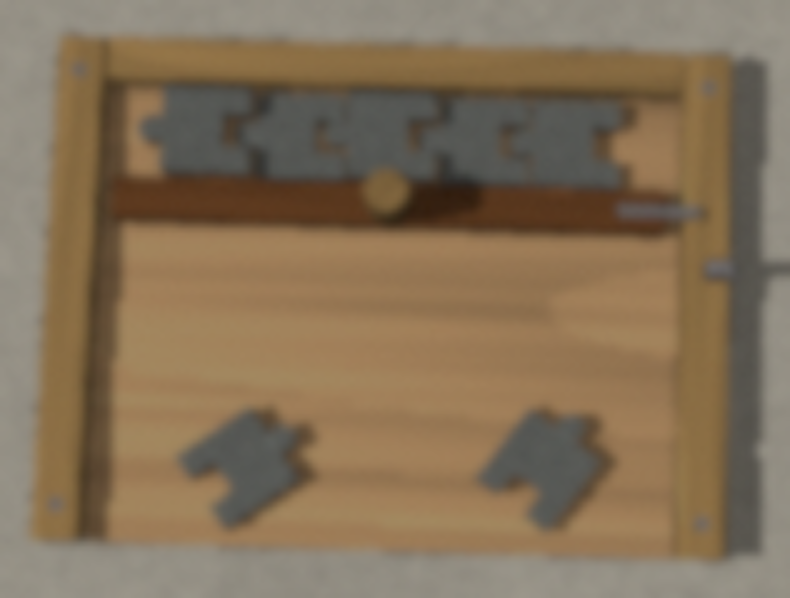

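The raised pieces, with tops at about 35 mm, are in the +100 and 0 places. The board centre is (534.4, 33.5) with yaw −0.032, and the rectangle measures 369×280, which matches the given size. That puts piece a at (624.6, 130.7) and piece b at (621.4, 30.7). I'll go above a with the gripper closed.

```bash
python3 -m creep '[{"x":3,"y":-3.5,"az":0.024,"claw":1},{"x":3,"y":-3.5,"az":0.024,"claw":1},{"x":3,"y":-3.5,"az":0.024,"claw":1},{"x":3,"y":-3.5,"az":0.024,"claw":1},{"x":3,"y":-3.5,"az":0.024,"claw":1},{"x":3,"y":-3.5,"az":0.024,"claw":1},{"x":3,"y":-3.5,"az":0.024,"claw":1},{"x":3,"y":-3.5,"az":0.024,"claw":1},{"x":3,"y":-3.5,"az":0.024,"claw":1},{"x":3,"y":-3.5,"az":0.024,"claw":1},{"x":3,"y":-3.5,"az":0.024,"claw":1},{"x":3,"y":-3.5,"az":0.024,"claw":1}]' 20
```

```text
validation failed for argument at $[0]...
```

```bash
python3 -m creep '[{"ax":0,"ay":0,"az":0.024,"x":3,"y":-3.5,"z":0,"claw":1}]' 20
```

```text
time_s: 0.2
position: [222.0, 587.8, 217.3]
orientation: [-0.003, 0.137, 0.991, 0.001]
wrist_force: [0.5, 0.1, -0.3]
gripper_width: 88.6
grip_force: 0.0
```

Every row needs all seven keys.

```bash
python3 -m creep '[{"ax":0,"ay":0,"az":0.023,"x":3,"y":-3.5,"z":0,"claw":1},{"ax":0,"ay":0,"az":0.023,"x":3,"y":-3.5,"z":0,"claw":1},{"ax":0,"ay":0,"az":0.023,"x":3,"y":-3.5,"z":0,"claw":1},{"ax":0,"ay":0,"az":0.023,"x":3,"y":-3.5,"z":0,"claw":1},{"ax":0,"ay":0,"az":0.023,"x":3,"y":-3.5,"z":0,"claw":1},{"ax":0,"ay":0,"az":0.023,"x":3,"y":-3.5,"z":0,"claw":1},{"ax":0,"ay":0,"az":0.023,"x":3,"y":-3.5,"z":0,"claw":1},{"ax":0,"ay":0,"az":0.023,"x":3,"y":-3.5,"z":0,"claw":1},{"ax":0,"ay":0,"az":0.023,"x":3,"y":-3.5,"z":0,"claw":1},{"ax":0,"ay":0,"az":0.023,"x":3,"y":-3.5,"z":0,"claw":1},{"ax":0,"ay":0,"az":0.023,"x":3,"y":-3.5,"z":0,"claw":1},{"ax":0,"ay":0,"az":0,"x":3,"y":-3.5,"z":0,"claw":1}]' 20
python3 -m creep '[{"ax":0,"ay":0,"az":0,"x":3,"y":-3,"z":-4,"claw":1},{"ax":0,"ay":0,"az":0,"x":0,"y":0,"z":-4,"claw":1},{"ax":0,"ay":0,"az":0,"x":0,"y":0,"z":0,"claw":1},{"ax":0,"ay":0,"az":0,"x":0,"y":0,"z":0,"claw":1},{"ax":0,"ay":0,"az":0,"x":0,"y":0,"z":0,"claw":1}]'
```

```text
time_s: 1.4
position: [590.1, 161.9, 218.2]
orientation: [-0.0, 0.017, 1.0, -0.0]
wrist_force: [0.8, 1.3, -0.9]
gripper_width: 0.8
grip_force: 0.0
time_s: 1.9
position: [615.8, 139.9, 146.5]
orientation: [0.002, 0.016, 1.0, 0.001]
wrist_force: [-0.1, -0.0, 0.7]
gripper_width: 0.5
grip_force: 0.0
```

```bash
cat >> h.py <<'E'
from scipy.spatial.transform import Rotation as Ro
def wrist():
    """wrist image, HxWx3 world points, obs"""
    o=robot.get_obs();c=robot.camera("wrist")
    K=c["mtx"];d=c["depth"].astype(float);v,u=np.mgrid[:400,:640]
    p=np.stack([(u-K[0,2])/K[0,0]*d,(v-K[1,2])/K[1,1]*d,d],-1)
    T=np.array(c["tool_from_camera"]);q=o["orientation"]
    R=Ro.from_quat([q[1],q[2],q[3],q[0]]).as_matrix()
    w=(p@T[:3,:3].T+T[:3,3])@R.T+np.array(o["position"])
    w[d==0]=np.nan
    return c["image"],w,o
E
python3 - <<'E'
from h import *
im,w,o=wrist();print(o["position"],np.abs(o["qvel"]).max());cv2.imwrite("pics/w1.png",im);np.save("w1.npy",w)
E
```

```text
[615.8255003  139.8758932  146.48433147] 0.013323806210217762
```

View pics/w1.png

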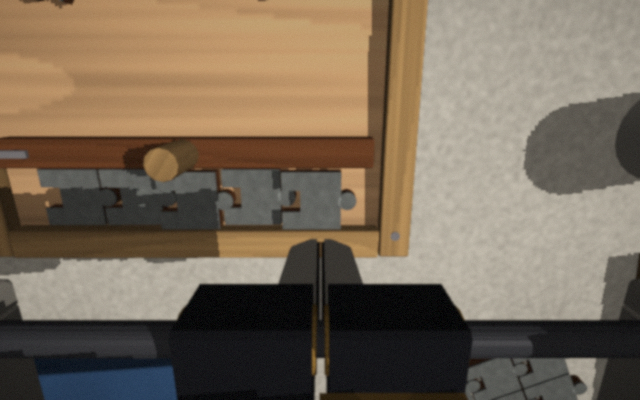

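The wrist view shows piece a at about (311,199), piece b at about (190,200), the knob top at (158,163) and the bar's end at (372,152).

```bash
python3 - <<'E'
from h import *
w=np.load("w1.npy");np.set_printoptions(precision=1,suppress=True)
md=lambda u,v,k=3:np.nanmedian(w[v-k:v+k+1,u-k:u+k+1].reshape(-1,3),0)
for n,u,v in[("a edgeR",338,200),("a top",320,180),("a bot",320,225),("b",195,200),("bar far+y",371,139),("bar -x edge",250,139),("bar -x edge2",60,140),("fence in",300,233),("fence top",330,242),("knob",158,163),("railin",393,100)]:print(n,md(u,v))
yaw=-.032;R=np.array([[np.cos(yaw),-np.sin(yaw)],[np.sin(yaw),np.cos(yaw)]])
L=(w[...,:2]-[534.4,33.5])@R;z=w[...,2]
for y0 in(-100,-50,0,50,100):
  m=(abs(L[...,1]-y0)<10)&(abs(L[...,0]-87)<12);print(y0,m.sum(),np.nanmedian(z[m]))
m=(z>70)&(z<78)&(np.hypot(*(L-[46,0]).transpose(2,0,1))<25);print("knobtop",w[m].min(0),w[m].max(0),np.median(L[m],0))
m=(z>31)&(z<40)&(L[...,0]>64)&(L[...,0]<112);m[240:]=0;print("raised L ",[np.percentile(L[m][:,0],[1,99])],[np.percentile(L[m&(L[...,1]>60)][:,1],[1,99])])
m=(z>27)&(z<33)&(abs(L[...,1])<120);m[238:]=0
print("bar x extent",[np.percentile(L[m&(L[...,0]<70)][:,0],[2,98])], "fence",np.percentile(L[m&(L[...,0]>100)][:,0],[2]))
E
```

```text
a edgeR [622.3 155.2  34.4]
a top [605.2 141.3  34.5]
a bot [643.4 140.   34.4]
b [618.5  39.9  34.3]
bar far+y [575.  182.3  29. ]
bar -x edge [571.7  87.3  29.5]
bar -x edge2 [567.7 -61.3  29.5]
fence in [651.8 122.8  29.7]
fence top [607.3 145.9 151.1]
knob [580.   33.8  75.2]
railin [546. 199.  28.]
-100 557 24.1250889231833
-50 564 24.029908084497805
0 597 34.14845925367962
50 590 23.98647149306644
100 714 34.4192448161092
knobtop [569.2  23.8  70. ] [592.7  47.2  77. ] [45.9  4.2]
raised L  [array([ 64.3, 108.3])] [array([ 79.8, 136.7])]
bar x extent [array([34.8, 60.5])] fence [107.9]
```

Heights agree: 34.4 and 34.1 mm against flush 24.0. I'll move over a and come down close.

```bash
python3 -m creep '[{"ax":0,"ay":0,"az":0,"x":0.8,"y":-0.8,"z":-3,"claw":1},{"ax":0,"ay":0,"az":0,"x":0,"y":0,"z":-3,"claw":1},{"ax":0,"ay":0,"az":0,"x":0,"y":0,"z":-3,"claw":1},{"ax":0,"ay":0,"az":0,"x":0,"y":0,"z":-1,"claw":1},{"ax":0,"ay":0,"az":0,"x":0,"y":0,"z":0,"claw":1},{"ax":0,"ay":0,"az":0,"x":0,"y":0,"z":0,"claw":1}]'
```

```text
time_s: 2.55
position: [624.4, 130.7, 46.3]
orientation: [0.002, 0.017, 1.0, 0.0]
wrist_force: [0.5, -0.2, -0.4]
gripper_width: 0.6
grip_force: 0.0
```

```bash
python3 -m creep '[{"ax":0,"ay":0,"az":0,"x":0,"y":0,"z":-0.5,"claw":1},{"ax":0,"ay":0,"az":0,"x":0,"y":0,"z":-0.5,"claw":1},{"ax":0,"ay":0,"az":0,"x":0,"y":0,"z":-0.3,"claw":1},{"ax":0,"ay":0,"az":0,"x":0,"y":0,"z":-0.3,"claw":1},{"ax":0,"ay":0,"az":0,"x":0,"y":0,"z":-0.3,"claw":1},{"ax":0,"ay":0,"az":0,"x":0,"y":0,"z":-0.3,"claw":1},{"ax":0,"ay":0,"az":0,"x":0,"y":0,"z":0,"claw":1},{"ax":0,"ay":0,"az":0,"x":0,"y":0,"z":0,"claw":1}]'
```

```text
time_s: 3.35
position: [624.1, 130.2, 24.3]
orientation: [0.001, 0.017, 1.0, 0.0]
wrist_force: [-1.9, -0.6, 9.9]
gripper_width: 0.4
grip_force: 5.0
```

```bash
python3 -m creep '[{"ax":0,"ay":0,"az":0,"x":0,"y":0,"z":-0.1,"claw":1},{"ax":0,"ay":0,"az":0,"x":0,"y":0,"z":-0.1,"claw":1},{"ax":0,"ay":0,"az":0,"x":0,"y":0,"z":0,"claw":1},{"ax":0,"ay":0,"az":0,"x":0,"y":0,"z":0,"claw":1}]'
```

```text
time_s: 3.75
position: [624.1, 130.2, 24.2]
orientation: [0.001, 0.017, 1.0, 0.0]
wrist_force: [-4.3, -1.2, 20.1]
gripper_width: 0.4
grip_force: 9.7
```

Force rises to 20 N with no further motion, so a is at its stop. Lift and do b.

```bash
python3 -m creep '[{"ax":0,"ay":0,"az":0,"x":0,"y":0,"z":2.4,"claw":1},{"ax":0,"ay":0,"az":0,"x":-0.1,"y":-3,"z":0,"claw":1},{"ax":0,"ay":0,"az":0,"x":-0.1,"y":-4,"z":0,"claw":1},{"ax":0,"ay":0,"az":0,"x":-0.1,"y":-3,"z":0,"claw":1},{"ax":0,"ay":0,"az":0,"x":0,"y":0,"z":0,"claw":1},{"ax":0,"ay":0,"az":0,"x":0,"y":0,"z":0,"claw":1}]'
python3 -m creep '[{"ax":0,"ay":0,"az":0,"x":0,"y":0,"z":-0.5,"claw":1},{"ax":0,"ay":0,"az":0,"x":0,"y":0,"z":-0.5,"claw":1},{"ax":0,"ay":0,"az":0,"x":0,"y":0,"z":-0.3,"claw":1},{"ax":0,"ay":0,"az":0,"x":0,"y":0,"z":-0.3,"claw":1},{"ax":0,"ay":0,"az":0,"x":0,"y":0,"z":-0.3,"claw":1},{"ax":0,"ay":0,"az":0,"x":0,"y":0,"z":-0.3,"claw":1},{"ax":0,"ay":0,"az":0,"x":0,"y":0,"z":0,"claw":1},{"ax":0,"ay":0,"az":0,"x":0,"y":0,"z":0,"claw":1}]'
```

```text
time_s: 4.35
position: [619.9, 29.2, 44.0]
orientation: [-0.0, 0.018, 1.0, 0.0]
wrist_force: [-0.1, 0.1, 0.5]
gripper_width: 0.5
grip_force: 0.0
time_s: 5.15
position: [620.1, 32.4, 24.3]
orientation: [0.0, 0.016, 1.0, 0.001]
wrist_force: [-3.9, 1.5, 12.3]
gripper_width: 0.7
grip_force: 6.4
```

```bash
python3 -m creep '[{"ax":0,"ay":0,"az":0,"x":0,"y":0,"z":-0.1,"claw":1},{"ax":0,"ay":0,"az":0,"x":0,"y":0,"z":-0.1,"claw":1},{"ax":0,"ay":0,"az":0,"x":0,"y":0,"z":0,"claw":1},{"ax":0,"ay":0,"az":0,"x":0,"y":0,"z":0,"claw":1}]'
python3 -m creep '[{"ax":0,"ay":0,"az":0,"x":0,"y":0,"z":3,"claw":1},{"ax":0,"ay":0,"az":0,"x":0,"y":0,"z":5,"claw":1},{"ax":0,"ay":0,"az":0,"x":-0.5,"y":0,"z":4,"claw":0},{"ax":0,"ay":0,"az":0,"x":-1,"y":0,"z":1,"claw":0},{"ax":0,"ay":0,"az":0,"x":-1,"y":0,"z":0,"claw":0},{"ax":0,"ay":0,"az":0,"x":-1.5,"y":0,"z":0,"claw":0},{"ax":0,"ay":0,"az":0,"x":0,"y":0,"z":0,"claw":0},{"ax":0,"ay":0,"az":0,"x":0,"y":0,"z":0,"claw":0},{"ax":0,"ay":0,"az":0,"x":0,"y":0,"z":0,"claw":0}]'
python3 - <<'E'
from h import *
im,w,o=wrist();cv2.imwrite("pics/w2.png",im);np.save("w2.npy",w);print(o["position"])
yaw=-.032;R=np.array([[np.cos(yaw),-np.sin(yaw)],[np.sin(yaw),np.cos(yaw)]])
L=(w[...,:2]-[534.4,33.5])@R;z=w[...,2]
for y0 in(-100,-50,0,50,100):
  m=(abs(L[...,1]-y0)<10)&(abs(L[...,0]-87)<12);print(y0,m.sum(),np.nanmedian(z[m]))
E
```

```text
time_s: 5.55
position: [620.2, 32.4, 24.2]
orientation: [0.0, 0.017, 1.0, 0.001]
wrist_force: [-6.4, 2.4, 23.5]
gripper_width: 0.4
grip_force: 11.4
time_s: 6.45
position: [580.2, 29.9, 149.2]
orientation: [-0.001, 0.017, 1.0, -0.0]
wrist_force: [-0.3, -0.3, -0.7]
gripper_width: 51.8
grip_force: 0.0
[580.15044661  29.85677739 149.21884217]
-100 510 24.052875686211642
-50 411 23.933921818617378
0 568 23.87933428730645
50 462 23.712653650360274
100 620 23.796291687571184
```

View pics/w2.png

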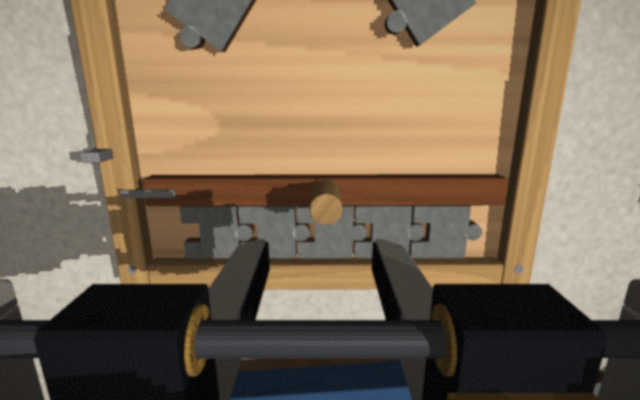

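All five tops now read 24 mm. The knob top is at (327,208), the pointer at (148,193) and the marker at (95,155). Next I'll measure the pointer–marker gap and the knob.

```bash
cat >> h.py <<'E'
yaw=-.032;RB=np.array([[np.cos(yaw),-np.sin(yaw)],[np.sin(yaw),np.cos(yaw)]])
def loc(w): return (w[...,:2]-[534.4,33.5])@RB
def gap(w):
    L=loc(w);z=w[...,2];x,y=L[...,0],L[...,1]
    mk=(z>45)&(z<52)&(y<-150)&(y>-195)&(x>-40)&(x<50)
    pt=(z>31)&(z<36)&(y<-140)&(y>-156)&(x>-30)&(x<65)
    for n,m in(("mark",mk),("ptr",pt)):
        print(n,m.sum(),"x",np.percentile(x[m],[3,50,97]).round(1),"y",np.percentile(y[m],[3,97]).round(1),"z",np.median(z[m]).round(1))
E
python3 - <<'E'
from h import *
w=np.load("w2.npy");gap(w);L=loc(w);z=w[...,2]
m=(z>73)&(z<78)&(np.hypot(*(L-[46,0]).transpose(2,0,1))<25);print("knob",np.percentile(w[m],[2,50,98],0).round(1),np.percentile(L[m],[2,50,98],0).round(1))
E
```

```text
mark 227 x [10.  13.9 17.8] y [-179.9 -166.7] z 47.8
ptr 162 x [40.6 46.  53. ] y [-155.4 -140.4] z 32.9
knob [[570.2  24.5  73.3]
 [580.3  34.9  74.9]
 [590.8  45.4  76.2]] [[35.7 -7.7]
 [45.8  2.9]
 [56.4 13.4]]
```

```bash
python3 -m creep '[{"ax":0,"ay":0,"az":0,"x":0,"y":0.3,"z":0,"claw":0},{"ax":0,"ay":0,"az":0,"x":0,"y":0,"z":0,"claw":0},{"ax":0,"ay":0,"az":0,"x":0,"y":0,"z":-3,"claw":0},{"ax":0,"ay":0,"az":0,"x":0,"y":0,"z":-3,"claw":0},{"ax":0,"ay":0,"az":0,"x":0,"y":0,"z":-3,"claw":0},{"ax":0,"ay":0,"az":0,"x":0,"y":0,"z":-2,"claw":0},{"ax":0,"ay":0,"az":0,"x":0,"y":0,"z":0,"claw":0},{"ax":0,"ay":0,"az":0,"x":0,"y":0,"z":0,"claw":0}]'
python3 - <<'E'
from h import *
w=np.load("w2.npy");im=cv2.imread("pics/w2.png").astype(int)
L=loc(w);z=w[...,2];x,y=L[...,0],L[...,1]
s=im.max(2)-im.min(2)
m=(s<25)&(z>30)&(z<37)&(y<-125)&(y>-170)&(x>35)&(x<60);v,u=np.nonzero(m)
print(m.sum(),"px",u.min(),u.max(),np.percentile(v,[2,50,98]),"x",np.percentile(x[m],[3,50,97]),x[m].mean(),"y",np.percentile(y[m],[3,97]))
E
```

```text
time_s: 7.3
position: [580.5, 33.0, 40.5]
orientation: [0.0, 0.017, 1.0, -0.0]
wrist_force: [0.2, -0.4, -0.0]
gripper_width: 93.2
grip_force: 0.0
343 px 121 169 [190. 193. 197.] x [43.55696542 46.33563624 50.30347899] 46.476678461542015 y [-162.64883183 -126.3750672 ]
```

The pointer is at 46.4 and the marker at 13.9, a gap of about 32.5 mm. Grip.

```bash
python3 -m creep '[{"ax":0,"ay":0,"az":0,"x":0,"y":0,"z":-0.2,"claw":1},{"ax":0,"ay":0,"az":0,"x":0,"y":0,"z":0,"claw":1},{"ax":0,"ay":0,"az":0,"x":0,"y":0,"z":0,"claw":1},{"ax":0,"ay":0,"az":0,"x":0,"y":0,"z":0,"claw":1},{"ax":0,"ay":0,"az":0,"x":0,"y":0,"z":0,"claw":1},{"ax":0,"ay":0,"az":0,"x":0,"y":0,"z":0,"claw":1},{"ax":0,"ay":0,"az":0,"x":0,"y":0,"z":0,"claw":1},{"ax":0,"ay":0,"az":0,"x":0,"y":0,"z":0,"claw":1},{"ax":0,"ay":0,"az":0,"x":0,"y":0,"z":0,"claw":1},{"ax":0,"ay":0,"az":0,"x":0,"y":0,"z":0,"claw":1}]' 35
```

```text
time_s: 8.3
position: [580.1, 33.8, 38.3]
orientation: [0.0, 0.017, 1.0, 0.0]
wrist_force: [-0.1, 1.2, -0.0]
gripper_width: 23.4
grip_force: 35.0
```

```bash
python3 -m creep '[{"ax":0,"ay":0,"az":0,"x":-0.4,"y":0.01,"z":0,"claw":1},{"ax":0,"ay":0,"az":0,"x":-0.4,"y":0.01,"z":0,"claw":1},{"ax":0,"ay":0,"az":0,"x":-0.4,"y":0.01,"z":0,"claw":1},{"ax":0,"ay":0,"az":0,"x":-0.4,"y":0.02,"z":0,"claw":1},{"ax":0,"ay":0,"az":0,"x":-0.4,"y":0.01,"z":0,"claw":1},{"ax":0,"ay":0,"az":0,"x":-0.4,"y":0.01,"z":0,"claw":1},{"ax":0,"ay":0,"az":0,"x":-0.4,"y":0.01,"z":0,"claw":1},{"ax":0,"ay":0,"az":0,"x":-0.4,"y":0.02,"z":0,"claw":1},{"ax":0,"ay":0,"az":0,"x":0,"y":0,"z":0,"claw":1},{"ax":0,"ay":0,"az":0,"x":0,"y":0,"z":0,"claw":1},{"ax":0,"ay":0,"az":0,"x":0,"y":0,"z":0,"claw":1},{"ax":0,"ay":0,"az":0,"x":0,"y":0,"z":0,"claw":1}]'
python3 - <<'E'
from h import *
im,w,o=wrist();cv2.imwrite("pics/w3.png",im);np.save("w3.npy",w);print(o["position"],o["gripper_width"],o["grip_force"]);
try: gap(w)
except Exception as e: print(e)
c=robot.camera("top");wt=world(c);gap(wt);cv2.imwrite("pics/t3.png",c["image"])
E
```

```text
time_s: 9.5
position: [550.9, 34.7, 38.3]
orientation: [0.003, 0.017, 1.0, 0.001]
wrist_force: [6.6, 1.9, -6.6]
gripper_width: 23.2
grip_force: 35.0
[550.9451733   34.73289854  38.32123185] 23.16603945689752 34.99769926071167
index -1 is out of bounds for axis 0 with size 0
mark 10 x [13.1 15.5 18.3] y [-180.6 -170.9] z 48.0
ptr 17 x [15.4 19.6 23.8] y [-154.2 -140.6] z 33.2
```

View pics/w3.png

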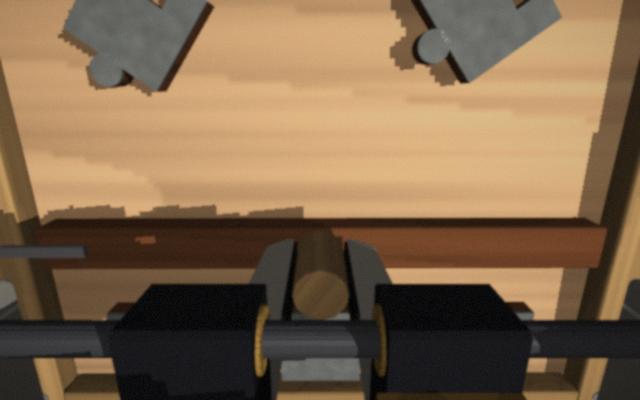

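The bar follows, with the pointer at (40,252). The TCP has moved 29.2 mm, so about 3.3 mm remains.

```bash
python3 -m creep '[{"ax":0,"ay":0,"az":0,"x":-0.2,"y":0.01,"z":0,"claw":1},{"ax":0,"ay":0,"az":0,"x":-0.15,"y":0,"z":0,"claw":1},{"ax":0,"ay":0,"az":0,"x":0,"y":0,"z":0,"claw":1},{"ax":0,"ay":0,"az":0,"x":0,"y":0,"z":0,"claw":1},{"ax":0,"ay":0,"az":0,"x":0,"y":0,"z":0,"claw":1}]'
python3 - <<'E'
from h import *
im,w,o=wrist();cv2.imwrite("pics/w4.png",im);print(np.round(o["position"],1),np.round(o["wrist_force"],1))
s=im.max(2).astype(int)-im.min(2)
L=loc(w);z=w[...,2];x,y=L[...,0],L[...,1]
m=(s<25)&(z>30)&(z<37)&(y<-125)&(y>-170)&(x>0)&(x<30)
print("wrist ptr",m.sum(),np.percentile(x[m],[3,50,97]))
for n in("top","side"):
    R=[]
    for i in range(4):
        c=robot.camera(n);w=world(c);L=loc(w);z=w[...,2];x,y=L[...,0],L[...,1]
        mk=(z>43)&(z<53)&(y<-155)&(y>-190)&(x>-10)&(x<35)
        pt=(z>31)&(z<37)&(y<-125)&(y>-156)&(x>0)&(x<28)&(np.ptp(c["image"].astype(int),axis=2)<25)
        R.append([mk.sum(),np.mean(x[mk]),pt.sum(),np.mean(x[pt])])
    print(n,np.round(R,1).tolist())
    im=c["image"]; cr=im[165:215,340:400] if n=="top" else im[160:200,285:345]
    cv2.imwrite(f"pics/{n}4.png",cv2.resize(cr,None,fx=8,fy=8,interpolation=cv2.INTER_CUBIC))
a,b=[cv2.imread(f"pics/{n}4.png") for n in("top","side")]
h=min(len(a),len(b));cv2.imwrite("pics/both4.png",cv2.resize(np.hstack([a[:h],b[:h]]),None,fx=.8,fy=.8))
E
```

```text
time_s: 10.1
position: [547.8, 34.8, 38.3]
orientation: [0.003, 0.017, 1.0, 0.001]
wrist_force: [6.7, 1.8, -7.1]
gripper_width: 23.3
grip_force: 35.0
[547.8  34.8  38.3] [ 6.7  1.8 -7.1]
wrist ptr 992 [10.8767679  13.6754402  17.45617585]
top [[15.0, 15.6, 23.0, 16.2], [15.0, 15.7, 25.0, 15.8], [15.0, 15.6, 28.0, 15.9], [14.0, 15.7, 27.0, 15.4]]
side [[0.0, nan, 0.0, nan], [0.0, nan, 0.0, nan], [0.0, nan, 0.0, nan], [0.0, nan, 0.0, nan]]
  return _methods._mean(a, axis=axis, dtype=dtype,
  ret = ret.dtype.type(ret / rcount)
```

View pics/both4.png

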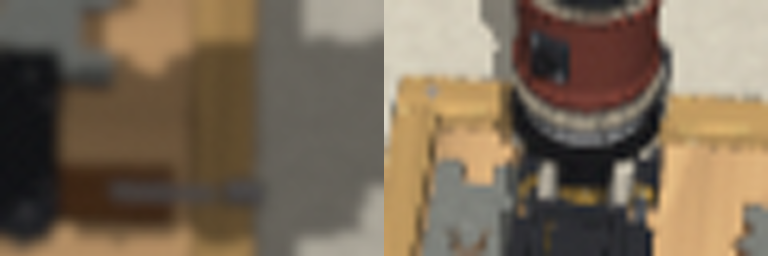

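In the crop the pointer and clip form one line (left half, about (110–260, 188)). The wrist camera gives 13.7 against 13.9, the top camera 15.8 against 15.6. I'll hold a moment to check for drift, then hand in.

```bash
python3 -m creep '[{"ax":0,"ay":0,"az":0,"x":0,"y":0,"z":0,"claw":1},{"ax":0,"ay":0,"az":0,"x":0,"y":0,"z":0,"claw":1},{"ax":0,"ay":0,"az":0,"x":0,"y":0,"z":0,"claw":1},{"ax":0,"ay":0,"az":0,"x":0,"y":0,"z":0,"claw":1},{"ax":0,"ay":0,"az":0,"x":0,"y":0,"z":0,"claw":1},{"ax":0,"ay":0,"az":0,"x":0,"y":0,"z":0,"claw":1}]'
python3 - <<'E'
from h import *
im,w,o=wrist();s=np.ptp(im.astype(int),axis=2)
L=loc(w);z=w[...,2];x,y=L[...,0],L[...,1]
m=(s<25)&(z>30)&(z<37)&(y<-125)&(y>-170)&(x>0)&(x<30)
p=np.median(x[m]);print(p,o["position"])
if abs(p-13.8)<.7: print(robot.finish_job())
E
```

```text
time_s: 11.15
position: [547.8, 34.8, 38.3]
orientation: [0.003, 0.017, 1.0, 0.001]
wrist_force: [5.7, 2.0, -7.7]
gripper_width: 23.6
grip_force: 35.0
13.669812261160978 [547.77054473  34.81787892  38.30711983]
the job is handed in; nothing more can be done
None
```

The job is handed in: both raised pieces were pressed flush first, then the bar was pulled about 32 mm until its pointer lined up with the marker (within about 0.3 mm by camera), and the gripper is still holding it there at 35 N.

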